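# Let the large marbles out of the mosaic dispenser

### The arm

A 6-joint arm with a two-finger parallel gripper is mounted at the origin on the work surface. World frame = base frame: x ahead of the robot, y to its left, z up, the work surface at z = 0. Lengths are in m, angles in rad, forces in N, time in s.
With the tool pointing down it reaches from about 0.35 to 0.975 m from the base axis. Payload 4.9 kg.
Tool frame: the origin (TCP) lies midway between the tips of the shut fingers; the grasp point (between the pads) lies 19 mm behind it; z points along the fingers, y is the direction in which the jaws open and shut (so a half turn about z gives the same grasp; the last joint's range is limited). The gripper opens to 85 mm and grips with 20 to 120 N. Pads are 22 mm wide; open, the fingers measure 114 mm over their backs; the gripper's body (76 mm by 85 mm) begins 54 mm behind the grasp point. The pads swing forward as they close: fully open they stand 13 mm farther back than shut.
Start: joints at [1.199, 0.053, 1.613, -0, 1.476, -0.119], TCP at [0.156, 0.605, 0.231] pointing down, gripper open.
Joint ranges: [-3.01, 3.01], [-1.01, 2.22], [0.06, 2.58], [-1.02, 4.17], [0.09, 2.62], [-3.14, 3.14]. Speed limits (rad/s): [2.57, 2.57, 3.14, 3.14, 3.14, 3.14].

### API

Orientations are given as a unit quaternion [w, x, y, z].
In Python, from plant import state, grab_frame, camera_params, job_done, boxes_of gives the robot as it stands.
- The arm moves only by the tool step_arm, never from a script. Its argument "steps" is a list of rows, each a list of 4 numbers: the shift along the tool's x, y, z in mm, then the turn about the tool's z in degrees. A call has 1 to 8 rows; each row shifts and turns the pose as measured when the row begins, along the tool's axes as they then stand; what a row does not reach is not made up. A row lasts 1/10 s, in which the tool goes at most 50 mm and 8.59 degrees, less where a joint would pass 70% of its speed; a pose out of reach is approached as far as the arm can. A call is refused whole if a number of a shift passes 50 or a number of a turn 8.59, either way. A call with a gripper value outside its range is refused whole. "claw" is the opening in per cent of the stroke, from 0 (shut) to 100 (fully open), set as the call begins (left out, the last holds). The fingers move at their own pace and stop on an object; the grip force is fixed at half the most. Time passes only in rows, so rows that do not move let the fingers close. It gives the time, the measured TCP pose, the force and the opening at its end, in the units of the state.
- state(): the state, without advancing time (a new reading comes with each control period).
- grab_frame(name): name is "scene" or "top" or "wrist"; returns (picture, depth): 384x512x3 uint8, red, green, blue; 384x512 float32, m along the optical axis (not along the pixel's ray), 0 where there is no reading.
- camera_params(name): a dict with "mtx" (3x3 intrinsics, pixels), "extrinsics" (4x4, takes a point from camera to world coordinates); the wrist camera has in their place "T_tool_cam" (4x4, takes a point from camera to tool coordinates, whose origin is the TCP and whose axes are the flange's). Camera axes: x right, y down, z forward; pixel columns grow to the right and rows downward; lengths in m; the calibration is good to about 2 mm. The wrist camera is an equidistant fisheye: a pixel r from the principal point sees the ray r / f radians off the axis. A picture is of the moment at which its call begins: read the wrist's pose just before it. camera_params takes no time and is no camera call.
- job_done(): hands the job in, once; it reports no verdict.
Trained networks look in the newest picture that a camera, given by its name, has taken for a name from the list of things; names that differ only in an ending like _2 or _b are one class to them, and where a whole thing is asked for, a point or a joint stands for the part that bears it (a point fixed in the world has none). Each returns a list of dicts, best first, with "p" (0 to 1); they miss things now and then, are a little off and sometimes report something else, mostly with a low value. They report only what shows in the picture. A call takes as long as a camera call.
- boxes_of(camera, label): "box" ([left, top, width, height] in pixels, round what is visible of it).
The state is a dict: "time": time; "joint_pos": joint angles; "joint_vel": joint speeds; "joint_efforts": joint torques, N m; "tool_pos": TCP position; "tool_rot": TCP orientation; "contact_force": force on the tool from outside, world axes, zero at the start; "ft_torque": the same for the moment, N m; "gripper_width": opening from 0.0 (shut) to 1.0 (fully open).
Only numpy, scipy, OpenCV 4.12 (cv2) and the standard library are available. Lean on these libraries where they do the work, as an engineer would, in place of code of your own. Each camera call takes 0.05 s, during which the arm holds its last target. There are 200 camera calls.

### The job

Two wooden dispensers stand on the mosaic table. On the one that holds the large marbles, press the grey paddle down with the fingertips so that the other end of its rocker lifts the gate and both large marbles roll into the pan, then let go so that the gate drops shut. Do not touch the marbles, leave the dispenser with the small marbles alone, do not strike the dispensers hard, and do not shove the things standing around.

Things in the scene. Friction and masses are not known exactly. Their poses are not given: they have to be found in the camera images.
- dispenser_large: fixed plywood dispenser with two white ceramic marbles 30 mm across (the other is identical but holds the small ones; either may stand left). Origin: on the table under the rocker's pivot; z up. A trough along x at y = -100 mm falls 10 degrees to +x: chute x = -119 to 0 mm, 38 mm wide, cheeks 66 mm tall; then gate; then catch pan x = 4 to 119 mm, 70 mm wide, walls 52 mm tall
- paddle_large (a point): top centre of the flat grey paddle, 36 (x) x 34 (y) x 8 mm, of the large-marble dispenser; tilts with the rocker. At rest at x = 2, y = 98 mm in the dispenser's frame, 92 mm above the table, facing up, nothing beneath it. Axes: at rest those of the dispenser, y pointing away from the pivot
- gate_large (a point): lower edge's middle of the large-marble dispenser's aluminium gate plate, 42 x 47 x 4 mm, under the rocker's far end, 100 mm from the pivot; at rest 37 mm above the table and 3 mm above the chute's floor. The rocker's arm, 14 mm wide, runs along y, 84 mm up, over two pivot posts 92 mm tall
- rocker_large (a joint): angle of that rocker, rad: 0 = at rest, gate shut; grows as the paddle goes down, to a stop at 0.45 (paddle's centre 43 mm lower). Axis level, along the dispenser's x, 84 mm up, over its origin. A spring shuts it again: pressing the paddle's middle takes about 2.5 N at first, 5 N at the stop. A 30 mm marble passes the gate from about 0.32, an 18 mm one from about 0.2
- dispenser_small: fixed plywood dispenser with two white ceramic marbles 18 mm across (the other is identical but holds the large ones; either may stand left). Origin: on the table under the rocker's pivot; z up. A trough along x at y = -100 mm falls 10 degrees to +x: chute x = -119 to 0 mm, 38 mm wide, cheeks 66 mm tall; then gate; then catch pan x = 4 to 119 mm, 70 mm wide, walls 52 mm tall
- paddle_small (a point): top centre of the flat grey paddle, 36 (x) x 34 (y) x 8 mm, of the small-marble dispenser; tilts with the rocker. At rest at x = 2, y = 98 mm in the dispenser's frame, 92 mm above the table, facing up, nothing beneath it. Axes: at rest those of the dispenser, y pointing away from the pivot
- gate_small (a point): lower edge's middle of the small-marble dispenser's aluminium gate plate, 42 x 47 x 4 mm, under the rocker's far end, 100 mm from the pivot; at rest 37 mm above the table and 3 mm above the chute's floor. The rocker's arm, 14 mm wide, runs along y, 84 mm up, over two pivot posts 92 mm tall
- rocker_small (a joint): angle of that rocker, rad: 0 = at rest, gate shut; grows as the paddle goes down, to a stop at 0.45 (paddle's centre 43 mm lower). Axis level, along the dispenser's x, 84 mm up, over its origin. A spring shuts it again: pressing the paddle's middle takes about 2.5 N at first, 5 N at the stop. A 30 mm marble passes the gate from about 0.32, an 18 mm one from about 0.2
- large_marble1_center (a point): centre of the front large white ceramic marble, 30 mm across; it waits in the chute of the large-marble dispenser behind the shut gate and rolls by itself into the pan once the gate is up, within about a second
- large_marble2_center (a point): centre of the rear large white ceramic marble, 30 mm across; it waits in the chute of the large-marble dispenser behind the shut gate and rolls by itself into the pan once the gate is up, within about a second
- small_marble1_center (a point): centre of the front small white ceramic marble, 18 mm across; it waits in the chute of the small-marble dispenser behind the shut gate and rolls by itself into the pan once the gate is up, within about a second
- small_marble2_center (a point): centre of the rear small white ceramic marble, 18 mm across; it waits in the chute of the small-marble dispenser behind the shut gate and rolls by itself into the pan once the gate is up, within about a second
- tile_stack: bystander: block of glued terracotta tiles, 40 x 40 x 30 mm, standing beside the paddle arm of the large-marble dispenser; origin on its underside
- stone_tile: bystander: single marble tile, 35 x 35 x 10 mm, lying between the dispensers; origin on its underside
- marker: bystander: red-capped black marker of square section, 122 mm long, 15 mm thick, lying beside the paddle arm of the small-marble dispenser; origin in the middle of the black part, 42 mm from its plain end; x runs along it to the cap; origin on its underside
- glue_jar: bystander: jar, 60 mm across, 70 mm tall, standing on the robot's side of the dispensers; origin on its underside
- glass_disc: bystander: amber glass disc, 44 mm across, 12 mm thick, lying beyond the gap between the dispensers; origin on its underside
- palette_knife: bystander: spatula, 200 mm long, lying near the mosaic panel on the left; origin on its underside
- cup: bystander: white cup, 70 mm across the rim, 80 mm tall, standing to the right; origin on its underside

How it is judged:
By the outcome, as a careful person would: the job done as asked, in the order asked, and still so for the second after the job is handed in, with the robot touching nothing.
It also fails if it takes over 40 s, if anything falls off the work surface, if the arm or the gripper's body presses on something with over 40 N, if the wrist force passes 120 N, or if a joint passes its speed limit or range.

## Working session

There is one attempt and no reset: what is moved stays moved. The work goes in short steps, Python scripts to look and compute and a tool call to move; the robot and the scene stay as the last step left them, time stands still between calls to the robot, and variables do not carry over. Pictures are saved under pics/ and viewed, about 8 in all and at most 12, crops included, and the job is handed in when it is done.

Besides the shell and the picture viewer there is one more tool, called after "Emit:" as name([rows], argument=value, ...), one row to a line, values as JSON. step_arm: Moves the arm, as the interface text tells. Its arguments: {"type":"object","properties":{"steps":{"type":"array"},"claw":{"type":"number"}},"required":["steps"]}

```bash
mkdir -p pics; cat > h.py <<'E'
from plant import *
import numpy as np, cv2
def P(cam,u,v,d):
    c=camera_params(cam);K=np.array(c["mtx"]);T=np.array(c["extrinsics"])
    p=np.stack([(u-K[0,2])/K[0,0]*d,(v-K[1,2])/K[1,1]*d,d,np.ones_like(d)],-1)
    return (p@T.T)[...,:3]
def cloud(cam,d):
    v,u=np.mgrid[:384,:512]; return P(cam,u.astype(float),v.astype(float),d.astype(float))
E
python3 - <<'E'
from h import *
s=state();print(s)
out=[]
for c in("scene","top"):
    im,d=grab_frame(c);cv2.imwrite(f"pics/{c}0.png",cv2.resize(im[...,::-1],None,fx=1.5,fy=1.5));np.save(f"pics/{c}0.npy",d)
    X=cloud(c,d)
    for l in("dispenser_large","dispenser_small","paddle_large","paddle_small","gate_large","large_marble1_center","small_marble1_center","tile_stack","glue_jar","marker"):
        for b in boxes_of(c,l)[:2]:
            x,y,w,h=b["box"];u,v=int(x+w/2),int(y+h/2)
            print(c,l,round(b["p"],2),np.round(b["box"]),X[min(v,383),min(u,511)].round(3))
E
```

```text
{'time': 0.0, 'joint_pos': array([ 1.19898178e+00,  5.33780338e-02,  1.61428952e+00, -2.17618071e-05,
        1.47601969e+00, -1.18976118e-01]), 'joint_vel': array([ 0.00097469, -0.00044107,  0.00083837, -0.00090144,  0.00049793,
       -0.00056339]), 'joint_efforts': array([-6.19129441e-04, -3.93701613e+01, -3.70162153e+01, -2.19656081e-04,
        7.19216492e-03,  1.73900003e-05]), 'tool_pos': array([0.15610718, 0.60454248, 0.23005258]), 'tool_rot': array([-2.43923547e-04,  1.26081648e-01,  9.92019315e-01, -1.01855225e-03]), 'contact_force': array([ 0.06023226,  0.7101918 , -0.10872391]), 'ft_torque': array([-0.03608556,  0.01851608,  0.01379556]), 'gripper_width': 0.9947400350553249}
scene dispenser_large 0.79 [313. 180.  78.  62.] [ 0.548  0.291 -0.001]
scene dispenser_small 0.86 [190. 182.  67.  62.] [ 0.476 -0.191  0.004]
scene paddle_large 0.55 [314. 199.  59.  19.] [0.593 0.229 0.083]
scene paddle_small 0.91 [187. 194.  65.  16.] [ 0.487 -0.201  0.086]
scene paddle_small 0.57 [274. 211.  13.   8.] [0.527 0.018 0.01 ]
scene gate_large 0.72 [318. 197.  60.  20.] [0.59  0.243 0.
[... 465 characters left out ...]
p paddle_large 0.97 [110. 136.  79.  26.] [0.581 0.242 0.085]
top paddle_large 0.38 [224. 167.   9.   7.] [0.526 0.021 0.007]
top paddle_small 0.58 [264. 173.  82.  20.] [ 0.477 -0.201  0.091]
top gate_large 0.77 [104. 136.  87.  29.] [0.581 0.247 0.085]
top gate_large 0.24 [222. 201.  19.  20.] [0.399 0.011 0.073]
top large_marble1_center 0.41 [109. 147.  12.  10.] [0.58  0.345 0.064]
top small_marble1_center 0.58 [220. 202.  20.  17.] [0.402 0.014 0.069]
top tile_stack 0.5 [174. 175.  15.  11.] [0.496 0.161 0.026]
top glue_jar 0.74 [217. 199.  25.  23.] [0.402 0.016 0.071]
top glue_jar 0.3 [109. 142.  81.  20.] [0.575 0.241 0.086]
top marker 0.7 [311. 143.  14.  32.] [ 0.557 -0.255  0.012]
```

View pics/top0.png

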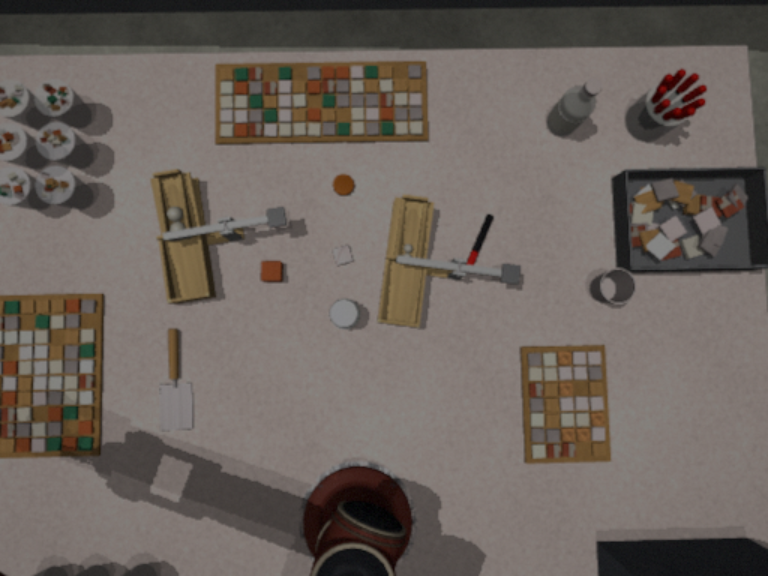

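View pics/scene0.png

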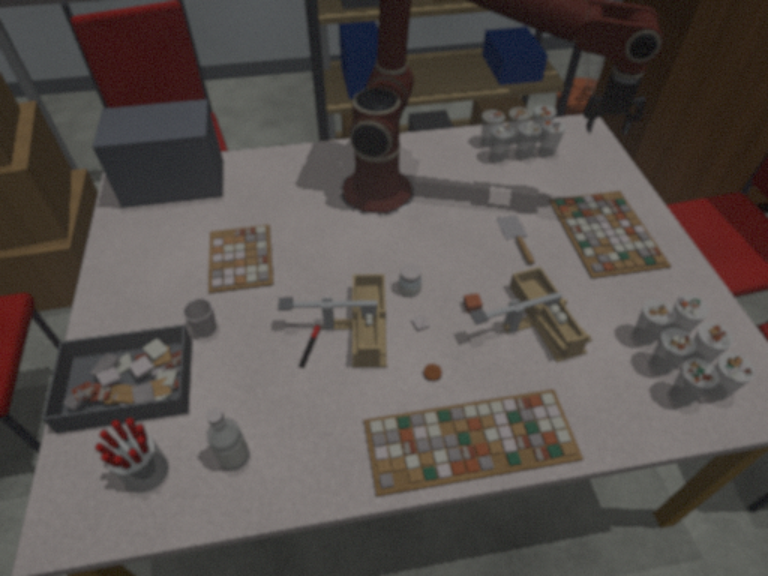

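The top view shows the left dispenser with the bigger marbles (about 175,215) and its paddle at about (276,217). The tile stack beside it (271,271) also fits the large dispenser. Next I'll measure the paddle.

```bash
python3 - <<'E'
from h import *
d=np.load("pics/top0.npy");X=cloud("top",d)
t=X[...,2]; print("table z",np.median(t[140:200,195:215]).round(4))
R=X[125:172,100:205].reshape(-1,3); 
m=(R[:,2]>.075)&(R[:,2]<.11)&(R[:,1]<.30); A=R[m]
print(m.sum(),A.min(0).round(3),A.max(0).round(3))
c=A[:,:2].mean(0);u,s,vt=np.linalg.svd(A[:,:2]-c);e=vt[0]*(-1 if vt[0][1]>0 else 1)
n=np.array([-e[1],e[0]]);a=(A[:,:2]-c)@e;b=(A[:,:2]-c)@n
print("dir",e,"c",c)
for lo in np.arange(a.min(),a.max(),.008):
    k=(a>=lo)&(a<lo+.008); print((lo).round(3),k.sum(),b[k].min().round(3) if k.any() else'',b[k].max().round(3) if k.any() else '',A[k,2].mean().round(3))
k=a>a.max()-.034;q=A[k];print("paddle",q.mean(0),q.min(0),q.max(0))
# scene check
d2=np.load("pics/scene0.npy");Y=cloud("scene",d2).reshape(-1,3)
k=(abs(Y[:,0]-q.mean(0)[0])<.04)&(abs(Y[:,1]-q.mean(0)[1])<.04)&(Y[:,2]>.075)&(Y[:,2]<.11);z=Y[k];print("scene",k.sum(),z.mean(0),z.min(0),z.max(0))
# all high things near the paddle
im=cv2.imread("pics/top0.png");cv2.imwrite("pics/crop.png",cv2.resize(im[150:320,140:310],None,fx=3.5,fy=3.5,interpolation=cv2.INTER_CUBIC))
E
```

```text
table z -0.0004
473 [0.559 0.124 0.075] [0.61  0.299 0.098]
dir [ 0.14830701 -0.98894137] c [0.58088647 0.20253098]
-0.098 15 -0.006 0.006 0.085
-0.09 16 -0.007 0.007 0.086
-0.082 14 -0.006 0.007 0.086
-0.074 15 -0.007 0.008 0.086
-0.066 14 -0.006 0.006 0.087
-0.058 16 -0.006 0.008 0.086
-0.05 30 -0.015 0.014 0.087
-0.042 34 -0.016 0.016 0.088
-0.034 31 -0.015 0.016 0.088
-0.026 22 -0.015 0.015 0.086
-0.018 15 -0.007 0.008 0.086
-0.01 15 -0.007 0.006 0.087
-0.002 14 -0.006 0.008 0.087
0.006 15 -0.007 0.006 0.086
0.014 15 -0.006 0.008 0.086
0.022 15 -0.007 0.007 0.087
0.03 15 -0.005 0.008 0.085
0.038 17 -0.016 0.017 0.089
0.046 33 -0.016 0.016 0.092
0.054 39 -0.017 0.018 0.091
0.062 34 -0.017 0.016 0.092
0.07 38 -0.017 0.019 0.091
0.078 1 0.009 0.009 0.089
paddle [0.58988965 0.14172535 0.09137504] [0.57182641 0.12373987 0.08515009] [0.61034987 0.16096867 0.09755359]
scene 117 [0.59337281 0.14646181 0.09055833] [0.57380506 0.12225116 0.08299033] [0.61205336 0.18129131 0.09741025]
```

View pics/crop.png

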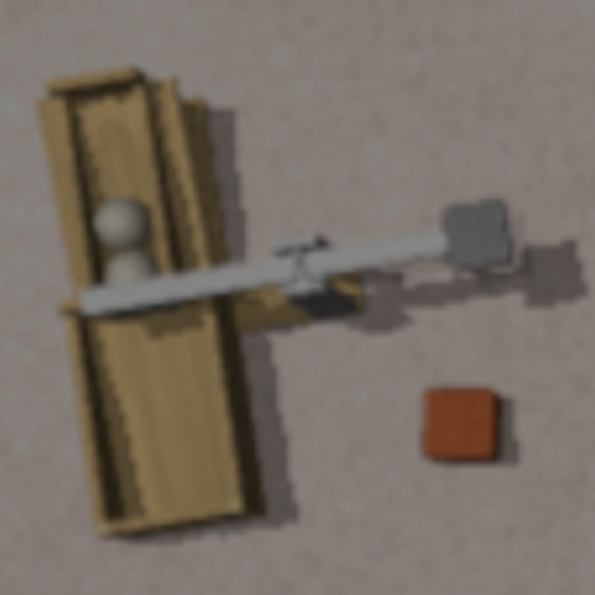

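Marble-to-chute width ratio (about 0.75) confirms this is the large-marble dispenser. The paddle centre is about (0.590, 0.142, 0.092) and the outward direction is (0.148, -0.989). I'll approach high with the fingers shut.

Emit:
step_arm([
  [-38, -24, 0, 0],
  [-38, -24, 0, 0],
  [-38, -24, 0, 0],
  [-38, -24, 0, 0],
  [-38, -24, 0, 0],
  [-38, -24, 0, 0],
  [-38, -24, 0, 0],
  [-38, -24, 0, 0],
], claw=0)

```text
time: 1.9
tool_pos: [0.4081, 0.3387, 0.2319]
tool_rot: [0.001, 0.12, 0.993, 0.002]
contact_force: [0.8, 0.3, -0.0]
gripper_width: 0.003
```

Emit:
step_arm([
  [-38, -24, 0, 0],
  [-38, -24, 0, 0],
  [-38, -24, 0, 0],
  [-38, -24, 0, 0],
  [0, 0, 0, -8],
  [0, 0, 0, -8],
  [0, 0, 0, -7],
  [0, 0, 0, 0],
])

```text
time: 2.7
tool_pos: [0.5417, 0.1963, 0.2329]
tool_rot: [0.003, -0.082, 0.997, 0.002]
contact_force: [0.5, 0.6, -0.3]
gripper_width: -0.001
```

```bash
cat >> h.py <<'E'
from scipy.spatial.transform import Rotation as Rn
def go(x,y,z):
    s=state();q=s["tool_rot"];R=Rn.from_quat([q[1],q[2],q[3],q[0]]).as_matrix()
    print(s["time"],s["tool_pos"].round(4),"y axis",R[:,1].round(3),"F",s["contact_force"].round(2))
    print("to go, tool mm:",(R.T@(np.array([x,y,z])-s["tool_pos"])*1000).round(1))
E
python3 -c "
from h import *
go(.5906,.1365,.125)"
```

```text
2.7 [0.5417 0.1963 0.2329] y axis [-0.163  0.987  0.003] F [ 0.46  0.56 -0.31]
to go, tool mm: [-37.8 -67.3 107.9]
```

Emit:
step_arm([
  [-19, -33, 0, 0],
  [-19, -33, 0, 0],
  [0, 0, 0, 0],
  [0, 0, 35, 0],
  [0, 0, 35, 0],
  [0, 0, 15, 0],
  [0, 0, 0, 0],
])

```text
time: 3.4
tool_pos: [0.5926, 0.1384, 0.1485]
tool_rot: [0.006, -0.075, 0.997, 0.002]
contact_force: [0.5, 0.7, 0.4]
gripper_width: -0.001
```

```bash
python3 - <<'E'
from h import *
go(.5906,.1365,.100)
a,_=grab_frame("wrist");b,d=grab_frame("top");np.save("pics/top1.npy",d)
b=cv2.resize(b[90:218,90:218],(384,384),interpolation=cv2.INTER_CUBIC)
cv2.imwrite("pics/w1.png",np.hstack([a[:,64:448],b])[...,::-1])
E
```

```text
3.4 [0.5926 0.1384 0.1485] y axis [-0.149  0.989  0.004] F [0.51 0.66 0.38]
to go, tool mm: [ 2.8 -1.8 48.4]
```

View pics/w1.png

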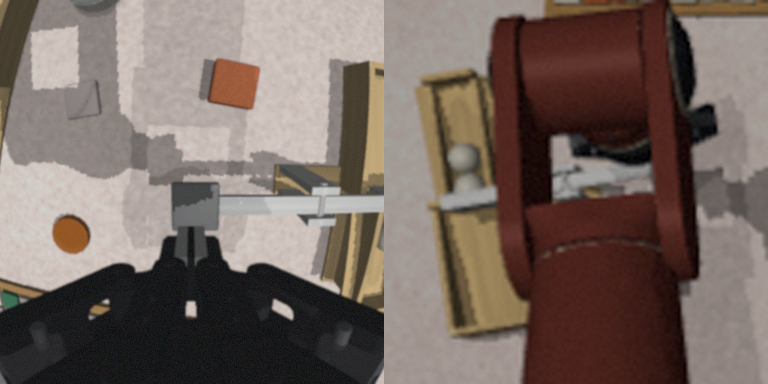

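The wrist view (left half) shows the fingertips at about (190,228) and the paddle centre at about (195,205). I'll check that against the projection of my paddle estimate, then descend.

```bash
python3 - <<'E'
from h import *
c=camera_params("wrist");T=np.array(c["T_tool_cam"]);K=np.array(c["mtx"])
s=state();q=s["tool_rot"];R=Rn.from_quat([q[1],q[2],q[3],q[0]]).as_matrix()
def pr(p):
    t=R.T@(np.array(p)-s["tool_pos"]);x=T[:3,:3].T@(t-T[:3,3])
    th=np.arctan2(np.hypot(*x[:2]),x[2]);ph=np.arctan2(x[1],x[0])
    return np.round([K[0,2]+K[0,0]*th*np.cos(ph)-64,K[1,2]+K[1,1]*th*np.sin(ph)],1)
print(pr([.590,.142,.092]),pr([.60,.142,.092]),pr([.59,.152,.092]),pr(s["tool_pos"]))
E
```

```text
[196.6 198.8] [194.4 211.9] [210.5 200.8] [191.6 239.6]
```

Emit:
step_arm([
  [0, -2, 15, 0],
  [0, 0, 15, 0],
  [0, 0, 10, 0],
  [0, 0, 6, 0],
  [0, 0, 4, 0],
  [0, 0, 0, 0],
])

```text
time: 4.1
tool_pos: [0.5982, 0.1377, 0.1021]
tool_rot: [0.012, -0.075, 0.997, 0.003]
contact_force: [-0.5, -0.4, 0.3]
gripper_width: -0.001
```

Emit:
step_arm([
  [0, 0, 6, 0],
  [0, 0, 6, 0],
  [0, 0, 6, 0],
  [0, 0, 6, 0],
  [0, 0, 0, 0],
])

```text
time: 4.6
tool_pos: [0.5998, 0.1378, 0.0784]
tool_rot: [0.013, -0.075, 0.997, 0.003]
contact_force: [-1.4, 0.0, 3.3]
gripper_width: -0.002
```

Emit:
step_arm([
  [1, 0, 6, 0],
  [1, 0, 6, 0],
  [1, 0, 6, 0],
  [1, 0, 5, 0],
  [0, 0, 0, 0],
])

```text
time: 5.1
tool_pos: [0.5995, 0.1387, 0.0566]
tool_rot: [0.017, -0.075, 0.997, 0.004]
contact_force: [-1.3, 0.3, 4.8]
gripper_width: 0.001
```

```bash
python3 - <<'E'
from h import *
go(.5935,.137,.05)
a,_=grab_frame("wrist");b,d=grab_frame("scene")
b=cv2.resize(b[165:245,300:400],(480,384),interpolation=cv2.INTER_CUBIC)
cv2.imwrite("pics/w2.png",np.hstack([a[:,144:456],b])[...,::-1])
E
```

```text
5.1 [0.5995 0.1387 0.0566] y axis [-0.15   0.989  0.005] F [-1.29  0.25  4.77]
to go, tool mm: [ 6.4 -0.8  6.4]
```

View pics/w2.png

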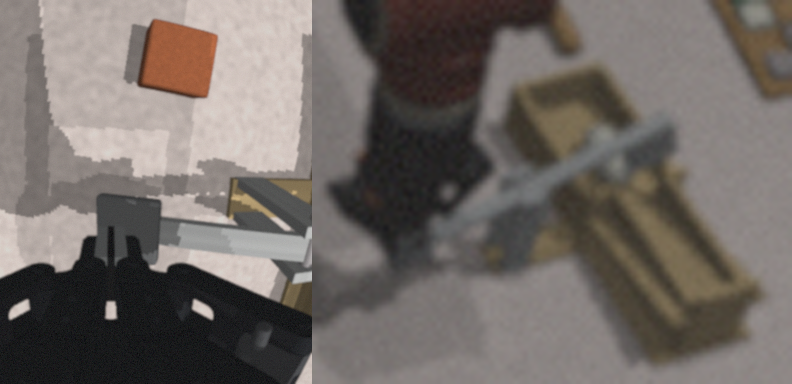

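The paddle is down and the gate is up, with the chute apparently emptying near (600,150). I'll press slightly more, hold, and check.

Emit:
step_arm([
  [0, 0, 3, 0],
  [0, 0, 2, 0],
  [0, 0, 0, 0],
  [0, 0, 0, 0],
  [0, 0, 0, 0],
  [0, 0, 0, 0],
  [0, 0, 0, 0],
  [0, 0, 0, 0],
])

```text
time: 6.0
tool_pos: [0.5999, 0.1384, 0.0533]
tool_rot: [0.017, -0.075, 0.997, 0.003]
contact_force: [0.1, 1.3, 4.7]
gripper_width: -0.002
```

Emit:
step_arm([
  [0, 0, 0, 0],
  [0, 0, 0, 0],
  [0, 0, 0, 0],
  [0, 0, 0, 0],
  [0, 0, 0, 0],
  [0, 0, 0, 0],
  [0, 0, 0, 0],
])

```text
time: 6.7
tool_pos: [0.5999, 0.1385, 0.0533]
tool_rot: [0.017, -0.075, 0.997, 0.003]
contact_force: [-1.2, -0.6, 5.4]
gripper_width: -0.003
```

```bash
python3 - <<'E'
from h import *
go(.5935,.137,.05)
a,_=grab_frame("top");b,d=grab_frame("scene")
a=cv2.resize(a[100:210,90:200],(384,384),interpolation=cv2.INTER_CUBIC)
b=cv2.resize(b[165:245,310:400],(432,384),interpolation=cv2.INTER_CUBIC)
o=np.hstack([a,b]);cv2.imwrite("pics/w3.png",cv2.convertScaleAbs(o[:,:800,::-1],alpha=1.3))
E
```

```text
6.7 [0.5999 0.1385 0.0533] y axis [-0.15   0.989  0.004] F [-1.18 -0.62  5.43]
to go, tool mm: [ 6.6 -0.5  3.1]
```

View pics/w3.png

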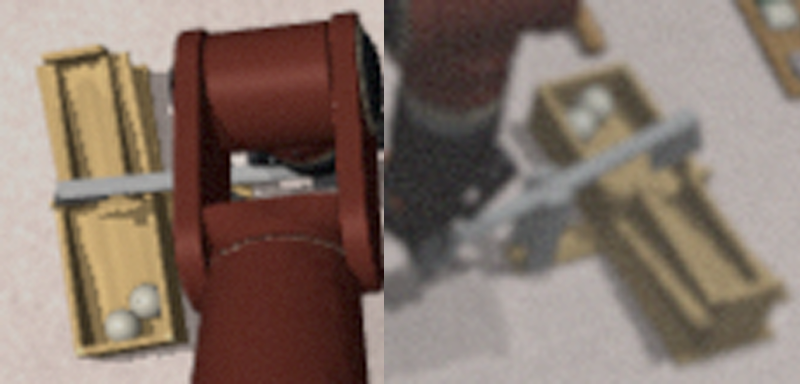

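Both marbles are at the pan's far end (left half: 122,323 and 145,300), the chute is empty and the gate is still up. I'll release gently so the gate closes softly, then retreat straight up.

Emit:
step_arm([
  [0, 0, -8, 0],
  [0, 0, -8, 0],
  [0, 0, -8, 0],
  [0, 0, -8, 0],
  [0, 0, -8, 0],
  [0, 0, -8, 0],
  [0, 0, -15, 0],
  [0, 0, -15, 0],
])

```text
time: 7.6
tool_pos: [0.5945, 0.1367, 0.133]
tool_rot: [0.013, -0.075, 0.997, 0.002]
contact_force: [-0.7, 0.4, -0.2]
gripper_width: -0.006
```

Emit:
step_arm([
  [0, 0, -30, 0],
  [0, 0, -40, 0],
  [0, 0, -40, 0],
  [20, 40, 0, 0],
  [25, 40, 0, 0],
  [25, 40, 0, 0],
  [25, 40, 0, 0],
  [0, 0, 0, 0],
])

```text
time: 8.4
tool_pos: [0.4695, 0.2851, 0.2564]
tool_rot: [0.017, -0.073, 0.997, 0.005]
contact_force: [0.7, -0.1, -0.2]
gripper_width: -0.002
```

```bash
python3 - <<'E'
from h import *
go(.5935,.137,.05)
a,_=grab_frame("top");b,d=grab_frame("scene")
Y=cloud("scene",d).reshape(-1,3)
k=(abs(Y[:,0]-.592)<.025)&(abs(Y[:,1]-.141)<.025)&(Y[:,2]>.03)&(Y[:,2]<.13);print("paddle z",k.sum(),np.median(Y[k,2]))
a=cv2.resize(a[100:210,90:200],(384,384),interpolation=cv2.INTER_CUBIC)
b=cv2.resize(b[165:245,300:390],(416,384),interpolation=cv2.INTER_CUBIC)
cv2.imwrite("pics/w4.png",cv2.convertScaleAbs(np.hstack([a,b])[...,::-1],alpha=1.3))
E
```

```text
8.4 [0.4695 0.2851 0.2564] y axis [-0.147  0.989  0.008] F [ 0.67 -0.09 -0.19]
to go, tool mm: [ -93.8 -166.5  208.4]
paddle z 99 0.091580881609999
```

View pics/w4.png

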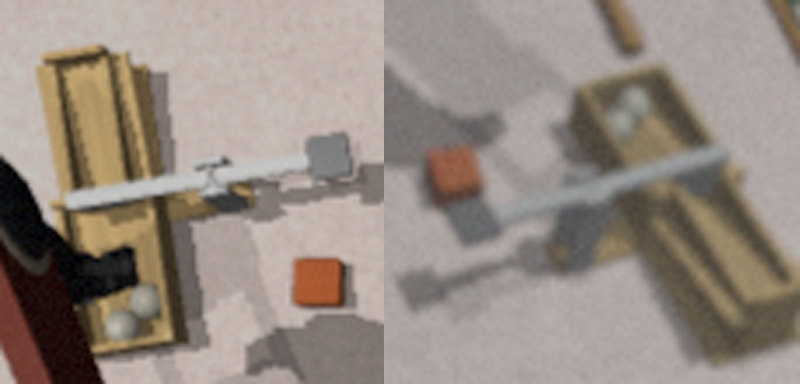

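Both marbles lie in the pan (left half: 122,323 and 145,300). The rocker is level with the paddle at 92 mm, the gate is shut, the tile stack hasn't moved, and the arm is clear.

```bash
python3 -c "
from plant import *
print(job_done())"
```

```text
the job is handed in; nothing more can be done
None
```

The job is done and handed in. I pressed the left dispenser's paddle, the one holding the large marbles, down about 40 mm with shut fingertips at about 5 N. I held it there until both marbles had rolled into the pan, then eased it up and moved the arm clear.

- **Last checks:** both large marbles are in the pan and the chute is empty. The paddle is back at 92 mm, so the gate is shut. The tile stack looks unmoved, the wrist force reads near zero, and it took about 8.5 s of robot time.
- **Off plan:** the tool drifted about 6 mm in x during the press but stayed on the paddle.
- **Not checked:** I took no final picture of the small-marble dispenser or the other things around. The arm did not go near the small-marble dispenser.

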